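# Start the spark stand's wing screw by feel, and keep hold of it

### The arm

A 6-joint arm with a two-finger parallel gripper is mounted at the origin on the work surface. World frame = base frame: x ahead of the robot, y to its left, z up, the work surface at z = 0. Lengths are in m, angles in rad, forces in N, time in s.
With the tool pointing down it reaches from about 0.3 to 0.775 m from the base axis. Payload 14.6 kg.
Tool frame: the origin (TCP) lies midway between the tips of the shut fingers; the grasp point (between the pads) lies 19 mm behind it; z points along the fingers, y is the line along which they close (so a half turn about z gives the same grasp; the last joint's range is limited). The gripper opens to 94 mm and grips with 3 to 60 N. Pads are 16 mm wide; open, the fingers measure 119 mm over their backs; the gripper's body (75 mm by 177 mm) begins 78 mm behind the grasp point.
Start: joints at [1.123, 0.3, 1.521, -0, 1.321, -0.067], TCP at [0.204, 0.511, 0.205] pointing down, gripper open.
Joint ranges: [-3.03, 3.03], [-0.79, 2.21], [0.23, 2.52], [-1.04, 4.18], [0, 3.07], [-2.55, 2.55]. Speed limits (rad/s): [2.22, 2.22, 2.57, 3.14, 3.14, 3.14].

### API

Orientations are given as [roll, pitch, yaw] about the fixed x, y, z axes, in that order (R = Rz(yaw) Ry(pitch) Rx(roll)).
In Python, from station import ctrl gives the robot as it stands. The module is installed in compiled form; this text tells all that it offers.
- The arm moves only by the tool servo_tool, never from a script. Its argument "plan" is a list of rows, each a list of 7 numbers: the opening in per cent of the stroke, from 0 (shut) to 100 (fully open), then the shift along the tool's x, y, z in m, then the turn, a rotation vector about the tool's x, y, z in rad. A call has exactly 8 rows; each row shifts and turns the commanded pose from where the row before left it, along the tool's axes as they then stand; what a row does not reach is not made up. A row lasts 1/8 s, in which the tool goes at most 62.5 mm and 10.7 degrees, less where a joint would pass 70% of its speed; a pose out of reach is approached as far as the arm can. A call with a gripper value outside its range is refused whole. The fingers move at their own pace and stop on an object; "force" is the grip in N (left out, the last holds). Time passes only in rows, so rows that do not move let the fingers close, or fill a call up. It gives the time, the measured TCP pose, the force, the opening and the grip force at its end, in the units of the state.
- ctrl.get_obs(): the state, without advancing time (a new reading comes with each control period).
- ctrl.camera(name): name is "scene" or "top"; returns a dict with "pixels" (400x640x3 uint8, red, green, blue), "z_map" (400x640 float32, m along the optical axis (not along the pixel's ray), 0 where there is no reading), "mtx" (3x3 intrinsics, pixels), "pose" (4x4, takes a point from camera to world coordinates). Camera axes: x right, y up, looking along -z (the intrinsics and any distortion apply to the point x, -y, -z); pixel columns grow to the right and rows downward; lengths in m; the calibration is good to about 2 mm. A picture is of the moment at which its call begins.
- ctrl.hand_in(): hands the job in; it is judged then, once.
The state is a dict: "time_s": time; "qpos": joint angles; "joint_vel": joint speeds; "tau": joint torques, N m; "ee_pos": TCP position; "eef_rot": TCP orientation; "force": force on the tool from outside, world axes, zero at the start; "moment": the same for the moment, N m; "grip_width": finger opening in m; "grip_force": force on a finger pad.
Only numpy, scipy, OpenCV 4.12 (cv2) and the standard library are available. Lean on these libraries where they do the work, as an engineer would, in place of code of your own. Each camera call takes 0.05 s, during which the arm holds its last target. There are 200 camera calls.

### The job

The orange wing screw on the black spark stand sits in its boss with the thread not yet caught. Turn it backward (anticlockwise from above) just until you feel it drop into the start of the thread, then turn it one full turn forward (clockwise), and finish with the wing still gripped between the fingers, the screw held one turn in. Leave the sample disc, the two jars and the brush where they are.

Things in the scene. Friction and masses are not known exactly. Their poses are not given: they have to be found in the camera images.
- stand: Black housing fixed to the bench, 160 (its x) by 220 (its y) by 69 mm high, steel plate on it (top at 75 mm). Origin: centre of the underside, z up. An aluminium boss, 38 mm diameter, stands on the plate at x = -25 mm, y = 0, its top 100 mm above the bench; the screw goes straight down into it.
- bolt: Captive wing screw: 15 mm steel shank with a 6 mm red band, a 9 mm neck, above it the orange wing, an upright bar 44 mm long (its x), 12 mm thick (its y), 30 mm high. Origin: on its axis, level with the boss's top at bolt_depth 0; neck 12 to 30 mm, wing 30 to 60 mm above the origin. It can only turn and slide along its vertical axis, and cannot be lifted out.
- wing (a point): Middle of the orange wing, on the screw's axis, 45 mm above the bolt's origin; x along the 44 mm bar, y across its 12 mm thickness. A built-in spring presses the screw down with 2 to 3 N: between loosely caging fingers it sinks with its thread and drops by itself; gripped firmly, it hangs in the hand, the drop is felt as a downward pull, and it must be lowered or loosened to fall in. Friction keeps its angle when let go.
- bolt_turn (a joint): Turn of the screw in rad, growing clockwise from above (forward, screwing in); about 0 as found, with the wing's bar along the stand's x. Right-hand thread, single start. The thread's start lies 0.8 to 2.8 rad backward of 0, unseen and different each time. No end stops.
- bolt_depth (a joint): How far the screw has sunk, in m, growing downward; 6 mm a turn. Not caught, it rests at 0 to 3 mm and rises towards 0 as it is turned backward; passing the thread's start it drops at once to about 6 mm; one full turn forward from there takes it to about 12 mm. End stops at -1 and 16 mm.
- sample: Bystander: loose steel sample disc, 34 mm diameter, 14 mm high, lying on the stand's plate. Origin: centre of the underside.
- jar_a: Bystander: small white jar with a blue label, 48 mm diameter, 52 mm high, on the bench left of the stand. Origin: centre of the underside.
- jar_b: Bystander: small white jar like the other, on the bench right of the stand. Origin: centre of the underside.
- brush: Bystander: hand brush 160 mm long, lying on the bench left of the stand along its own x. Origin: underside.

How it is judged:
By the outcome, as a careful person would: the job done as asked, in the order asked, and still so for the second after the job is handed in, while the arm keeps its last pose, push and grip.
It also fails if it takes over 67 s, if anything falls off the work surface, if the arm or the gripper's body presses on something with over 40 N, if the wrist force passes 120 N, or if a joint passes its speed limit or range.

## Working session

There is one attempt and no reset: what is moved stays moved. The work goes in short steps, Python scripts to look and compute and a tool call to move; the robot and the scene stay as the last step left them, time stands still between calls to the robot, and variables do not carry over. Pictures are saved under pics/ and viewed, at most 10 in all, crops included, and the job is handed in when it is done.

Besides the shell and the picture viewer there is one more tool, called after "Request:" by a JSON object that holds its "fn" and its "kwargs", one argument or row to a line. servo_tool: Moves the arm, as the interface text tells. Its arguments: {"type":"object","properties":{"plan":{"type":"array","items":{"type":"array","items":{"type":"number"}}},"force":{"type":"number"}},"required":["plan"]}

```bash
mkdir -p pics; python3 - <<'E'
from station import ctrl
import cv2,numpy as np
o=ctrl.get_obs();print(o)
for n in("scene","top"):
    c=ctrl.camera(n);np.savez(f"pics/{n}0.npz",**c)
    cv2.imwrite(f"pics/{n}0.png",c["pixels"][:,:,::-1])
    hsv=cv2.cvtColor(c["pixels"],cv2.COLOR_RGB2HSV)
    m=cv2.inRange(hsv,(5,150,120),(22,255,255))
    k,l,s,ce=cv2.connectedComponentsWithStats(m)
    K=c["mtx"];T=c["pose"];print(n,T.round(3).tolist(),K.tolist())
    for i in range(1,k):
        if s[i,4]<30: continue
        v,u=np.where(l==i);z=c["z_map"][v,u];g=z>0;u,v,z=u[g],v[g],z[g]
        p=np.c_[(u-K[0,2])/K[0,0]*z,-(v-K[1,2])/K[1,1]*z,-z]@T[:3,:3].T+T[:3,3]
        print(s[i],ce[i],p.mean(0),p.min(0),p.max(0))
        t=p[p[:,2]>p[:,2].max()-.004]; print(" top",len(t),t.mean(0),cv2.minAreaRect((t[:,:2]*1000).astype(np.float32)))
E
```

```text
{'time_s': 0.0, 'qpos': array([ 1.12344522e+00,  3.00461091e-01,  1.52158351e+00,  4.05772693e-06,
        1.32071606e+00, -6.65848197e-02]), 'joint_vel': array([-2.40770119e-06,  1.18749446e-04, -8.92941211e-04,  9.69334547e-04,
       -7.71815017e-04, -3.32158140e-04]), 'tau': array([-3.84825780e-04, -5.31809235e+01, -3.52741134e+01,  7.08858669e-02,
        2.44285382e-02, -1.56794345e-04]), 'ee_pos': array([0.20427526, 0.51036905, 0.2048908 ]), 'eef_rot': array([-3.14042750e+00, -8.16353800e-05,  2.76082531e+00]), 'force': array([0.33778362, 0.0631158 , 0.16645014]), 'moment': array([-0.01840431,  0.00795922, -0.0020313 ]), 'grip_force': 0.0, 'grip_width': 0.09353556539230495}
scene [[-0.198, -0.797, 0.57, 0.982], [0.98, -0.169, 0.104, 0.106], [0.013, 0.579, 0.815, 0.844], [0.0, 0.0, 0.0, 1.0]] [[364.08461815248893, 0.0, 313.3421955131314], [0.0, 364.08461815248893, 197.74711961672742], [0.0, 0.0, 1.0]]
[305 220  16  21 162] [312.50617284 229.98765432] [0.58084831 0.03308341 0.14725869] [ 0.46070652  0.01885404 -0.00404405] [0.60022187 0.04702784 0.15887259]
 top 70 [0.57933357 0
[... 1822 characters left out ...]
9.3789978027344), (12.83016300201416, 23.789579391479492), 47.44873809814453)
[121 231  26  14  91] [133.17582418 237.21978022] [0.37441866 0.53653563 0.00094142] [ 0.35567776  0.49949079 -0.00395721] [0.39198274 0.57369439 0.00650722]
 top 30 [0.37666678 0.53995389 0.00409488] ((375.96795654296875, 537.4915771484375), (69.11346435546875, 9.311891555786133), 68.48307800292969)
[  0 367  45  33 833] [ 16.48019208 388.52460984] [-3.13064351e-02  8.20426200e-01 -7.14170393e-06] [-0.05894977  0.7441502  -0.00783788] [0.02351063 0.87378798 0.00729042]
 top 55 [-0.02907789  0.81985071  0.00439616] ((-35.76897430419922, 819.8221435546875), (127.18435668945312, 62.12953567504883), 64.01091766357422)
```

```bash
python3 - <<'E'
import cv2
a=cv2.imread("pics/scene0.png");cv2.imwrite("pics/v1.png",a)
b=cv2.imread("pics/top0.png")[90:250,200:440];cv2.imwrite("pics/v2.png",cv2.resize(b,None,fx=3.3,fy=3.3))
E
```

```text
(no output)
```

View pics/v1.png

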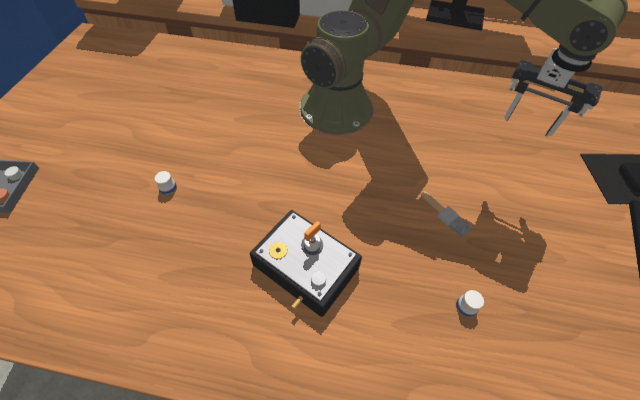

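View pics/v2.png

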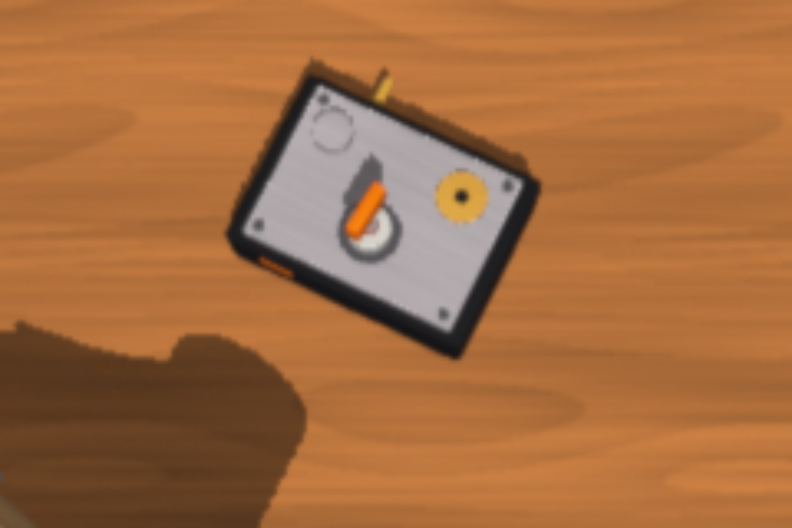

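The scene view shows the stand with the orange wing at (312,230) and the sample at (318,280). The top view has the wing at (310,153), its bar at about -31° in world. The axis is near (0.5805, 0.0325). I'll approach at yaw -0.54, which leaves the whole backward range on the last joint.

Request:
{"fn": "servo_tool", "kwargs": {
  "plan": [
    [100,-0.044,-0.0253,0,0,0,0],
    [100,-0.044,-0.0253,0,0,0,0],
    [100,-0.044,-0.0253,0,0,0,0],
    [100,-0.044,-0.0253,0,0,0,0],
    [100,-0.044,-0.0253,0,0,0,0],
    [100,-0.044,-0.0253,0,0,0,0],
    [100,-0.044,-0.0253,0,0,0,0],
    [100,-0.044,-0.0253,0,0,0,0]
  ]
}}

```text
time_s: 1.1
ee_pos: [0.4567, 0.1904, 0.2053]
eef_rot: [-3.141, -0.0, 2.761]
force: [1.2, 1.4, -1.2]
grip_width: 0.094
grip_force: 0.0
```

Request:
{"fn": "servo_tool", "kwargs": {
  "plan": [
    [100,-0.044,-0.0253,0,0,0,0],
    [100,-0.044,-0.0253,0,0,0,0],
    [100,-0.044,-0.0253,0,0,0,0],
    [100,-0.044,-0.0253,0,0,0,0],
    [100,0,0,0,0,0,0.17],
    [100,0,0,0,0,0,0.17],
    [100,0,0,0,0,0,0.17],
    [100,0,0,0,0,0,0.17]
  ]
}}

```text
time_s: 2.1
ee_pos: [0.5816, 0.0325, 0.2051]
eef_rot: [-3.141, -0.0, 2.075]
force: [-0.1, 0.7, 0.2]
grip_width: 0.0941
grip_force: 0.0
```

Request:
{"fn": "servo_tool", "kwargs": {
  "plan": [
    [100,0,0,0,0,0,0.17],
    [100,0,0,0,0,0,0.17],
    [100,0,0,0,0,0,0.17],
    [100,0,0,0,0,0,0.17],
    [100,0,0,0,0,0,0.17],
    [100,0,0,0,0,0,0.17],
    [100,0,0,0,0,0,0.17],
    [100,0,0,0,0,0,0.17]
  ]
}}

```text
time_s: 3.1
ee_pos: [0.5816, 0.0325, 0.2051]
eef_rot: [-3.141, 0.001, 0.715]
force: [0.9, 0.5, -0.1]
grip_width: 0.0941
grip_force: 0.0
```

Request:
{"fn": "servo_tool", "kwargs": {
  "plan": [
    [100,0,0,0,0,0,0.17],
    [100,0,0,0,0,0,0.17],
    [100,0,0,0,0,0,0.17],
    [100,0,0,0,0,0,0.17],
    [100,0,0,0,0,0,0.17],
    [100,0,0,0,0,0,0.17],
    [100,0,0,0,0,0,0.17],
    [100,0,0,0,0,0,0.07]
  ]
}}

```text
time_s: 4.1
ee_pos: [0.5816, 0.0325, 0.2051]
eef_rot: [3.141, 0.001, -0.543]
force: [0.2, -0.4, 0.8]
grip_width: 0.094
grip_force: 0.0
```

Request:
{"fn": "servo_tool", "kwargs": {
  "plan": [
    [100,0,0,0.02,0,0,0],
    [100,0,0,0.02,0,0,0],
    [100,0,0,0.02,0,0,0],
    [100,0,0,0.015,0,0,0],
    [100,0,0,0.01,0,0,0],
    [40,0,0,0,0,0,0],
    [40,0,0,0,0,0,0],
    [40,0,0,0,0,0,0]
  ],
  "force": 5
}}

```text
time_s: 5.1
ee_pos: [0.582, 0.0325, 0.1211]
eef_rot: [-3.141, -0.001, -0.539]
force: [-0.3, -1.0, 0.3]
grip_width: 0.0672
grip_force: 0.0
```

```bash
cat >look.py <<'E'
import sys,cv2,numpy as np
from station import ctrl
def look(name=None):
    o=ctrl.get_obs();print("t",o["time_s"],"tcp",o["ee_pos"].round(4),"yaw",o["eef_rot"][2].round(3),"q6",o["qpos"][5].round(3),"F",o["force"].round(2),"M",o["moment"].round(3),"w",o["grip_width"].round(4),o["grip_force"])
    for n in("scene","top"):
        c=ctrl.camera(n)
        if name: cv2.imwrite(f"pics/{name}_{n}.png",c["pixels"][:,:,::-1])
        hsv=cv2.cvtColor(c["pixels"],cv2.COLOR_RGB2HSV)
        m=cv2.inRange(hsv,(5,150,120),(22,255,255))
        K=c["mtx"];T=c["pose"];v,u=np.where(m>0);z=c["z_map"][v,u]
        p=np.c_[(u-K[0,2])/K[0,0]*z,-(v-K[1,2])/K[1,1]*z,-z]@T[:3,:3].T+T[:3,3]
        k=(np.hypot(p[:,0]-.5805,p[:,1]-.0325)<.03)&(p[:,2]>.11)&(p[:,2]<.17);q=p[k]
        if len(q)<5: print(n,"hidden",len(q));continue
        t=q[q[:,2]>np.percentile(q[:,2],95)-.006]
        r=cv2.minAreaRect((t[:,:2]*1000).astype(np.float32))
        print(n,len(q),"v",v[k].mean().round(2),v[k].min(),"z95",np.percentile(q[:,2],95).round(4),len(t),t.mean(0).round(4),r)
if __name__=="__main__": look(*sys.argv[1:])
E
python3 look.py a; python3 -c "
import cv2
a=cv2.imread('pics/a_scene.png')[130:330,200:450];cv2.imwrite('pics/v3.png',cv2.resize(a,None,fx=3,fy=3))"
```

```text
Traceback (most recent call last):
  File "look.py", line 17, in <module>
    if __name__=="__main__": look(*sys.argv[1:])
                             ~~~~^^^^^^^^^^^^^^^
  File "look.py", line 4, in look
    o=ctrl.get_obs();print("t",o["time_s"],"tcp",o["ee_pos"].round(4),"yaw",o["eef_rot"][2].round(3),"q6",o["qpos"][5].round(3),"F",o["force"].round(2),"M",o["moment"].round(3),"w",o["grip_width"].round(4),o["grip_force"])
                                                                                                                                                                                     ^^^^^^^^^^^^^^^^^^^^^
AttributeError: 'float' object has no attribute 'round'
[ WARN:0@0.017] global loadsave.cpp:275 findDecoder imread_('pics/a_scene.png'): can't open/read file: check file path/integrity
Traceback (most recent call last):
TypeError: 'NoneType' object is not subscriptable
```

```bash
sed -i 's/o\["grip_width"\].round(4)/round(o["grip_width"],4)/' look.py
python3 look.py a; python3 -c "
import cv2
a=cv2.imread('pics/a_scene.png')[130:330,200:450];cv2.imwrite('pics/v3.png',cv2.resize(a,None,fx=3,fy=3))"
```

```text
t 5.1 tcp [0.582  0.0325 0.1211] yaw -0.539 q6 2.103 F [-0.29 -1.01  0.3 ] M [ 0.041  0.132 -0.005] w 0.0672 0.0
scene 102 v 232.47 221 z95 0.1578 55 [0.5861 0.029  0.1562] ((581.2893676757812, 31.270397186279297), (10.090527534484863, 40.07883071899414), 61.81729507446289)
top hidden 0
```

View pics/v3.png

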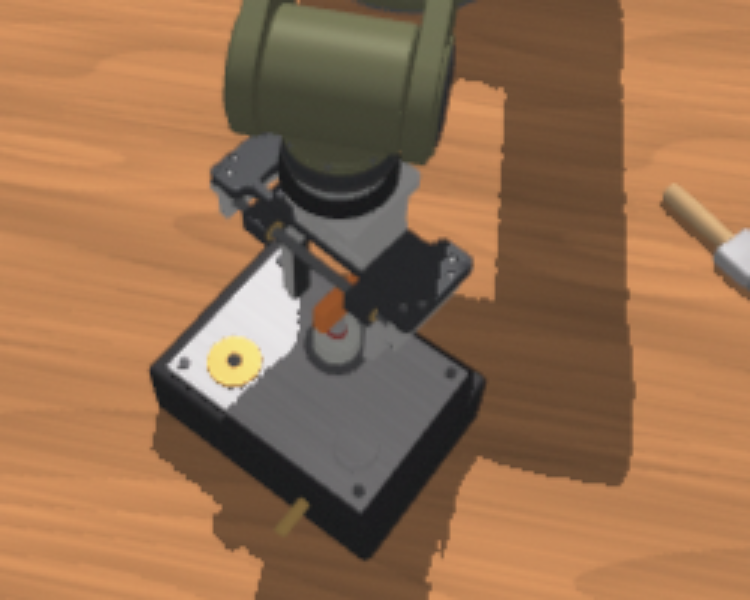

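The fingers straddle the wing (crop about (330,310)) and clear the disc. I'll close lightly.

Request:
{"fn": "servo_tool", "kwargs": {
  "plan": [
    [10,0,0,0,0,0,0],
    [10,0,0,0,0,0,0],
    [10,0,0,0,0,0,0],
    [10,0,0,0,0,0,0],
    [10,0,0,0,0,0,0],
    [10,0,0,0,0,0,0],
    [10,0,0,0,0,0,0],
    [10,0,0,0,0,0,0]
  ],
  "force": 8
}}

```text
time_s: 6.2
ee_pos: [0.5814, 0.032, 0.1204]
eef_rot: [3.141, 0.0, -0.539]
force: [-3.4, -5.0, 1.0]
grip_width: 0.0119
grip_force: 8.0
```

```bash
python3 look.py b
```

```text
t 6.2 tcp [0.5814 0.032  0.1204] yaw -0.539 q6 2.103 F [-3.35 -4.98  1.03] M [-0.717  0.583 -0.007] w 0.0119 7.999959737062454
scene 59 v 234.56 229 z95 0.1572 31 [0.5934 0.0246 0.1555] ((592.6813354492188, 25.1551570892334), (9.557658195495605, 14.310510635375977), 70.1806640625)
top hidden 0
```

Request:
{"fn": "servo_tool", "kwargs": {
  "plan": [
    [10,0,0.0007,0,0,0,0],
    [10,0,0,0,0,0,0],
    [10,0,0,0,0,0,-0.1],
    [10,0,0,0,0,0,-0.1],
    [10,0,0,0,0,0,-0.1],
    [10,0,0,0,0,0,-0.1],
    [10,0,0,0,0,0,0],
    [10,0,0,0,0,0,0]
  ],
  "force": 8
}}

```text
time_s: 7.3
ee_pos: [0.5818, 0.0327, 0.1208]
eef_rot: [-3.14, -0.001, -0.139]
force: [1.7, 4.8, 0.5]
grip_width: 0.0118
grip_force: 8.0
```

```bash
python3 look.py c
```

```text
t 7.3 tcp [0.5818 0.0327 0.1208] yaw -0.139 q6 1.702 F [1.69 4.79 0.46] M [ 0.949 -0.056  0.061] w 0.0118 8.000972270965576
scene 68 v 234.66 227 z95 0.158 41 [0.5926 0.03   0.1562] ((589.9915161132812, 30.697410583496094), (10.430131912231445, 22.912866592407227), 84.44953918457031)
top hidden 0
```

Request:
{"fn": "servo_tool", "kwargs": {
  "plan": [
    [15.5,-0.0015,-0.0009,0,0,0,0],
    [15.5,0,0,0,0,0,-0.05],
    [15.5,0,0,0,0,0,-0.07],
    [15.5,0,0,0,0,0,-0.07],
    [15.5,0,0,0,0,0,-0.07],
    [15.5,0,0,0,0,0,-0.07],
    [15.5,0,0,0,0,0,-0.07],
    [15.5,0,0,0,0,0,0]
  ],
  "force": 8
}}

```text
time_s: 8.4
ee_pos: [0.5801, 0.0331, 0.1205]
eef_rot: [-3.142, -0.0, 0.26]
force: [0.5, 0.7, 0.1]
grip_width: 0.0149
grip_force: 0.9
```

```bash
python3 look.py d
```

```text
t 8.4 tcp [0.5801 0.0331 0.1205] yaw 0.26 q6 1.304 F [0.55 0.74 0.15] M [0.222 0.121 0.012] w 0.0149 0.894899036611605
scene 101 v 231.07 221 z95 0.1585 78 [0.5834 0.0325 0.1564] ((581.9249267578125, 31.972209930419922), (38.17970657348633, 10.905773162841797), 7.666192054748535)
top hidden 0
```

Request:
{"fn": "servo_tool", "kwargs": {
  "plan": [
    [15.5,0,0,0,0,0,-0.04],
    [15.5,0,0,0,0,0,-0.04],
    [15.5,0,0,0,0,0,-0.04],
    [15.5,0,0,0,0,0,-0.04],
    [15.5,0,0,0,0,0,-0.04],
    [15.5,0,0,0,0,0,0],
    [15.5,0,0,0,0,0,0],
    [15.5,0,0,0,0,0,0]
  ]
}}

```text
time_s: 9.5
ee_pos: [0.5801, 0.0332, 0.1206]
eef_rot: [-3.141, -0.0, 0.46]
force: [-0.4, 4.4, 3.6]
grip_width: 0.0146
grip_force: 2.4
```

```bash
python3 look.py e
```

```text
t 9.5 tcp [0.5801 0.0332 0.1206] yaw 0.46 q6 1.105 F [-0.36  4.36  3.64] M [ 0.765  0.215 -0.076] w 0.0146 2.4085962791286875
scene 81 v 232.74 222 z95 0.1581 57 [0.5866 0.0347 0.1565] ((582.6029663085938, 34.20905303955078), (35.70683288574219, 8.737412452697754), 11.648241996765137)
top hidden 0
```

Request:
{"fn": "servo_tool", "kwargs": {
  "plan": [
    [15.5,0,0,0,0,0,-0.04],
    [15.5,0,0,0,0,0,-0.04],
    [15.5,0,0,0,0,0,-0.04],
    [15.5,0,0,0,0,0,-0.04],
    [15.5,0,0,0,0,0,0],
    [15.5,0,0,0,0,0,0],
    [15.5,0,0,0,0,0,0],
    [15.5,0,0,0,0,0,0]
  ]
}}

```text
time_s: 10.6
ee_pos: [0.5801, 0.0332, 0.1206]
eef_rot: [-3.141, -0.0, 0.621]
force: [-0.5, 5.5, 4.1]
grip_width: 0.0146
grip_force: 2.8
```

```bash
python3 look.py f
```

```text
t 10.6 tcp [0.5801 0.0332 0.1206] yaw 0.621 q6 0.944 F [-0.48  5.48  4.15] M [ 0.888  0.282 -0.079] w 0.0146 2.84054340023431
scene 70 v 234.21 227 z95 0.1585 45 [0.5904 0.0367 0.1569] ((589.5560913085938, 36.44651794433594), (23.166973114013672, 9.857219696044922), 23.78153419494629)
top hidden 0
```

Request:
{"fn": "servo_tool", "kwargs": {
  "plan": [
    [16.5,0.0003,-0.0004,0,0,0,-0.05],
    [16.5,0,0,0,0,0,-0.05],
    [16.5,0,0,0,0,0,-0.05],
    [16.5,0,0,0,0,0,-0.04],
    [16.5,0,0,0,0,0,0],
    [16.5,0,0,0,0,0,0],
    [16.5,0,0,0,0,0,0],
    [16.5,0,0,0,0,0,0]
  ]
}}

```text
time_s: 11.7
ee_pos: [0.58, 0.0334, 0.1204]
eef_rot: [3.142, 0.0, 0.811]
force: [-1.3, 1.1, 2.9]
grip_width: 0.0154
grip_force: 2.1
```

```bash
python3 look.py g
```

```text
t 11.7 tcp [0.58   0.0334 0.1204] yaw 0.811 q6 0.755 F [-1.33  1.1   2.87] M [ 0.218  0.263 -0.008] w 0.0154 2.108325870358385
scene 69 v 234.67 228 z95 0.1583 39 [0.5909 0.0389 0.1568] ((590.2662353515625, 38.52566909790039), (18.906208038330078, 9.967423439025879), 24.065523147583008)
top hidden 0
```

Request:
{"fn": "servo_tool", "kwargs": {
  "plan": [
    [16.5,0,0,0,0,0,-0.04],
    [16.5,0,0,0,0,0,-0.04],
    [16.5,0,0,0,0,0,-0.04],
    [16.5,0,0,0,0,0,-0.04],
    [16.5,0,0,0,0,0,0],
    [16.5,0,0,0,0,0,0],
    [16.5,0,0,0,0,0,0],
    [16.5,0,0,0,0,0,0]
  ]
}}

```text
time_s: 12.8
ee_pos: [0.58, 0.0335, 0.1205]
eef_rot: [-3.142, 0.0, 0.971]
force: [-1.8, 3.0, 3.5]
grip_width: 0.0156
grip_force: 2.5
```

```bash
python3 look.py h;  python3 -c "
import cv2
a=cv2.imread('pics/h_scene.png')[180:280,250:380];cv2.imwrite('pics/v4.png',cv2.resize(a,None,fx=5,fy=5))"
```

```text
t 12.8 tcp [0.58   0.0335 0.1205] yaw 0.971 q6 0.595 F [-1.75  3.03  3.49] M [ 0.349  0.517 -0.061] w 0.0156 2.487938756821677
scene 58 v 234.95 229 z95 0.1582 29 [0.5913 0.0416 0.1568] ((591.2330322265625, 41.45383071899414), (13.330428123474121, 9.671829223632812), 39.31997299194336)
top hidden 0
```

View pics/v4.png

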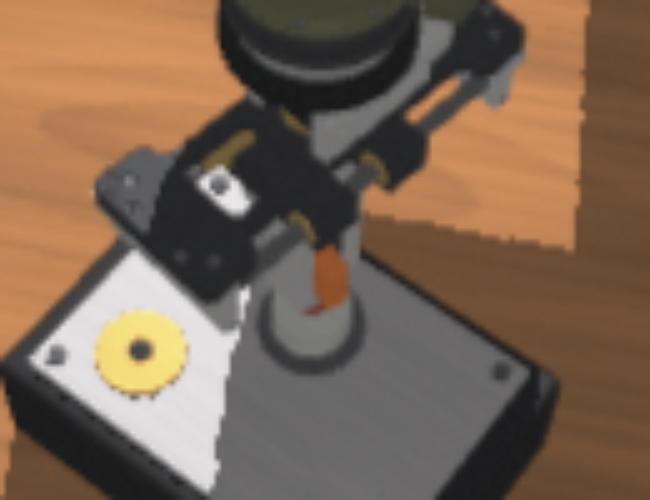

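The wing (crop (330,280)) follows the fingers and is still high, with the red band just visible at (315,308). No drop yet, so I'll keep turning backward in steps and watch Fz and the wing height.

Request:
{"fn": "servo_tool", "kwargs": {
  "plan": [
    [16.5,0,0,0,0,0,-0.04],
    [16.5,0,0,0,0,0,-0.04],
    [16.5,0,0,0,0,0,-0.04],
    [16.5,0,0,0,0,0,-0.04],
    [16.5,0,0,0,0,0,0],
    [16.5,0,0,0,0,0,0],
    [16.5,0,0,0,0,0,0],
    [16.5,0,0,0,0,0,0]
  ]
}}

```text
time_s: 13.9
ee_pos: [0.58, 0.0336, 0.1205]
eef_rot: [-3.141, -0.0, 1.131]
force: [-3.9, 3.1, 5.3]
grip_width: 0.0156
grip_force: 3.2
```

```bash
python3 look.py i
```

```text
t 13.9 tcp [0.58   0.0336 0.1205] yaw 1.131 q6 0.435 F [-3.89  3.06  5.34] M [ 0.351  0.687 -0.104] w 0.0156 3.2017778494628146
scene 59 v 234.54 228 z95 0.1587 31 [0.5903 0.043  0.1568] ((589.0596313476562, 41.22587585449219), (17.977190017700195, 9.243803024291992), 57.13212585449219)
top hidden 0
```

Request:
{"fn": "servo_tool", "kwargs": {
  "plan": [
    [16.5,0,0,0,0,0,-0.04],
    [16.5,0,0,0,0,0,-0.04],
    [16.5,0,0,0,0,0,-0.04],
    [16.5,0,0,0,0,0,-0.04],
    [16.5,0,0,0,0,0,0],
    [16.5,0,0,0,0,0,0],
    [16.5,0,0,0,0,0,0],
    [16.5,0,0,0,0,0,0]
  ]
}}

```text
time_s: 15.0
ee_pos: [0.5799, 0.0336, 0.1205]
eef_rot: [-3.141, -0.0, 1.291]
force: [-3.9, 2.9, 6.7]
grip_width: 0.0154
grip_force: 3.3
```

```bash
python3 look.py j
```

```text
t 15.0 tcp [0.5799 0.0336 0.1205] yaw 1.291 q6 0.275 F [-3.91  2.91  6.68] M [ 0.445  0.789 -0.074] w 0.0154 3.3158189262030646
scene 50 v 234.22 229 z95 0.1588 24 [0.5891 0.0458 0.1567] ((588.4976806640625, 45.662925720214844), (10.184708595275879, 9.708298683166504), 65.75243377685547)
top hidden 0
```

Request:
{"fn": "servo_tool", "kwargs": {
  "plan": [
    [17.5,0.0002,-0.0005,-0.0008,0,0,-0.05],
    [17.5,0,0,0,0,0,-0.05],
    [17.5,0,0,0,0,0,-0.05],
    [17.5,0,0,0,0,0,-0.05],
    [17.5,0,0,0,0,0,0],
    [17.5,0,0,0,0,0,0],
    [17.5,0,0,0,0,0,0],
    [17.5,0,0,0,0,0,0]
  ]
}}

```text
time_s: 16.1
ee_pos: [0.5796, 0.0337, 0.1211]
eef_rot: [-3.141, 0.0, 1.49]
force: [1.0, -0.8, -1.8]
grip_width: 0.0163
grip_force: 1.1
```

```bash
python3 look.py k
```

```text
t 16.1 tcp [0.5796 0.0337 0.1211] yaw 1.49 q6 0.076 F [ 0.95 -0.83 -1.82] M [-0.286 -0.063 -0.026] w 0.0163 1.1259225779213011
scene hidden 1
top hidden 0
```

Request:
{"fn": "servo_tool", "kwargs": {
  "plan": [
    [17.5,0,0,0,0,0,-0.04],
    [17.5,0,0,0,0,0,-0.04],
    [17.5,0,0,0,0,0,-0.04],
    [17.5,0,0,0,0,0,-0.04],
    [17.5,0,0,0,0,0,0],
    [17.5,0,0,0,0,0,0],
    [17.5,0,0,0,0,0,0],
    [17.5,0,0,0,0,0,0]
  ]
}}

```text
time_s: 17.2
ee_pos: [0.5796, 0.0338, 0.1213]
eef_rot: [-3.142, 0.0, 1.651]
force: [-0.9, -2.1, -0.2]
grip_width: 0.0163
grip_force: 1.4
```

```bash
python3 look.py l
```

```text
t 17.2 tcp [0.5796 0.0338 0.1213] yaw 1.651 q6 -0.084 F [-0.89 -2.12 -0.22] M [-0.353  0.179 -0.057] w 0.0163 1.4001251407898962
scene hidden 1
top hidden 0
```

```bash
 python3 -c "
import cv2,numpy as np
o=[cv2.resize(cv2.imread(f'pics/{n}_scene.png')[205:270,285:345],None,fx=4.4,fy=5,interpolation=cv2.INTER_NEAREST) for n in 'jkl']
cv2.imwrite('pics/v5.png',np.hstack(o))"
```

```text
(no output)
```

View pics/v5.png

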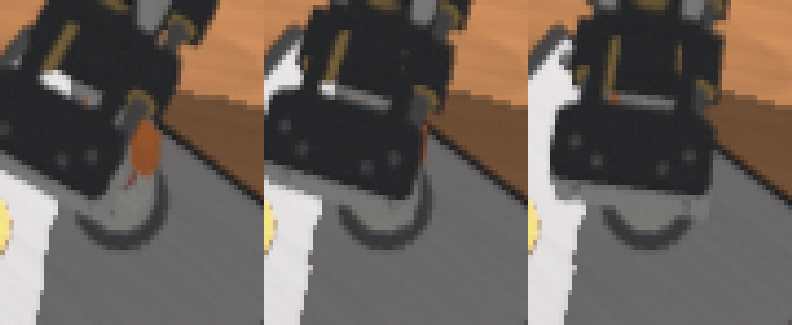

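The hand now hides the wing: its orange edge is still visible at (425,145) in the middle panel and gone in the right one. The force doesn't settle whether it dropped, so I'll open, lift clear and look.

Request:
{"fn": "servo_tool", "kwargs": {
  "plan": [
    [40,0,0,0,0,0,0],
    [40,0,0,0,0,0,0],
    [40,0,0,-0.03,0,0,0],
    [40,0,0,-0.05,0,0,0],
    [40,0,0,-0.05,0,0,0],
    [40,0,0,-0.02,0,0,0],
    [40,0,0,0,0,0,0],
    [40,0,0,0,0,0,0]
  ]
}}

```text
time_s: 18.3
ee_pos: [0.5793, 0.0339, 0.2698]
eef_rot: [-3.14, -0.0, 1.651]
force: [-0.9, -0.5, 0.3]
grip_width: 0.0376
grip_force: 0.0
```

```bash
python3 look.py m
```

```text
t 18.3 tcp [0.5793 0.0339 0.2698] yaw 1.651 q6 -0.085 F [-0.86 -0.47  0.3 ] M [-0.043  0.064  0.013] w 0.0376 0.0
scene 189 v 230.06 223 z95 0.1596 93 [0.5813 0.033  0.1576] ((580.9423217773438, 32.04608917236328), (42.487693786621094, 12.149127006530762), 81.9621353149414)
top hidden 0
```

It hasn't dropped: the wing top is still at 159.6 mm and the bar at 82°, so about 1.97 rad backward. I'll regrip square and use a firm grip, watching for the downward pull.

Request:
{"fn": "servo_tool", "kwargs": {
  "plan": [
    [40,0,0,0.02,0,0,0.11],
    [40,0,0,0.05,0,0,0.11],
    [40,0,0,0.05,0,0,0],
    [40,0,0,0.03,0,0,0],
    [10,0,0,0,0,0,0],
    [10,0,0,0,0,0,0],
    [10,0,0,0,0,0,0],
    [10,0,0,0,0,0,0]
  ],
  "force": 10
}}

```text
time_s: 19.4
ee_pos: [0.5797, 0.0339, 0.1225]
eef_rot: [3.141, -0.0, 1.431]
force: [-5.7, -1.0, 6.1]
grip_width: 0.0123
grip_force: 9.9
```

Request:
{"fn": "servo_tool", "kwargs": {
  "plan": [
    [10,0,0,0,0,0,0],
    [10,0,0,0,0,0,0],
    [10,0,0,0,0,0,0],
    [10,0,0,0,0,0,-0.03],
    [10,0,0,0,0,0,-0.03],
    [10,0,0,0,0,0,-0.02],
    [10,0,0,0,0,0,0],
    [10,0,0,0,0,0,0]
  ],
  "force": 10
}}

```text
time_s: 20.4
ee_pos: [0.5797, 0.0338, 0.1225]
eef_rot: [3.141, -0.0, 1.511]
force: [-5.7, 0.1, 5.8]
grip_width: 0.0122
grip_force: 9.9
```

```bash
python3 look.py n
```

```text
t 20.4 tcp [0.5797 0.0338 0.1225] yaw 1.511 q6 0.055 F [-5.73  0.11  5.8 ] M [-0.039  1.167 -0.093] w 0.0122 9.922112077474594
scene hidden 1
top hidden 0
```

Request:
{"fn": "servo_tool", "kwargs": {
  "plan": [
    [10,0,-0.0006,0,0,0,0],
    [10,0,0,0,0,0,-0.03],
    [10,0,0,0,0,0,-0.03],
    [10,0,0,0,0,0,-0.03],
    [10,0,0,0,0,0,-0.03],
    [10,0,0,0,0,0,0],
    [10,0,0,0,0,0,0],
    [10,0,0,0,0,0,0]
  ]
}}

```text
time_s: 21.5
ee_pos: [0.5795, 0.0339, 0.1226]
eef_rot: [3.14, 0.0, 1.631]
force: [-2.6, -0.3, 7.8]
grip_width: 0.0123
grip_force: 9.9
```

Request:
{"fn": "servo_tool", "kwargs": {
  "plan": [
    [10,0,0,0,0,0,-0.03],
    [10,0,0,0,0,0,-0.03],
    [10,0,0,0,0,0,-0.03],
    [10,0,0,0,0,0,-0.03],
    [10,0,0,0,0,0,0],
    [10,0,0,0,0,0,0],
    [10,0,0,0,0,0,0],
    [10,0,0,0,0,0,0]
  ]
}}

```text
time_s: 22.5
ee_pos: [0.5794, 0.0338, 0.1226]
eef_rot: [3.14, 0.0, 1.751]
force: [-3.7, -0.7, 8.2]
grip_width: 0.0121
grip_force: 9.9
```

Request:
{"fn": "servo_tool", "kwargs": {
  "plan": [
    [10,0,0,0,0,0,-0.04],
    [10,0,0,0,0,0,-0.03],
    [10,0,0,0,0,0,-0.03],
    [10,0,0,0,0,0,-0.03],
    [10,0,0,0,0,0,0],
    [10,0,0,0,0,0,0],
    [10,0,0,0,0,0,0],
    [10,0,0,0,0,0,0]
  ]
}}

```text
time_s: 23.5
ee_pos: [0.5792, 0.0338, 0.1213]
eef_rot: [3.141, 0.0, 1.881]
force: [0.7, -1.8, 4.5]
grip_width: 0.0124
grip_force: 10.0
```

Request:
{"fn": "servo_tool", "kwargs": {
  "plan": [
    [10,0,0,0,0,0,0],
    [10,0,0,0,0,0,0],
    [10,0,0,0,0,0,0],
    [10,0,0,0,0,0,0],
    [10,0,0,0,0,0,0],
    [10,0,0,0,0,0,0],
    [10,0,0,0,0,0,0],
    [10,0,0,0,0,0,0]
  ]
}}

```text
time_s: 24.5
ee_pos: [0.5792, 0.0338, 0.1213]
eef_rot: [3.141, 0.0, 1.881]
force: [3.3, -2.8, 4.9]
grip_width: 0.0119
grip_force: 10.0
```

```bash
python3 look.py p
```

```text
t 24.5 tcp [0.5792 0.0338 0.1213] yaw 1.881 q6 -0.315 F [ 3.26 -2.8   4.86] M [-0.47  -0.714  0.123] w 0.0119 10.005401819944382
scene hidden 0
top hidden 0
```

Fz fell and the tool sank 1.3 mm, so it has probably dropped. I'll loosen, lift and check.

Request:
{"fn": "servo_tool", "kwargs": {
  "plan": [
    [40,0,0,0,0,0,0],
    [40,0,0,0,0,0,0],
    [40,0,0,-0.03,0,0,0],
    [40,0,0,-0.05,0,0,0],
    [40,0,0,-0.05,0,0,0],
    [40,0,0,-0.02,0,0,0],
    [40,0,0,0,0,0,0],
    [40,0,0,0,0,0,0]
  ]
}}

```text
time_s: 25.6
ee_pos: [0.5785, 0.0339, 0.2696]
eef_rot: [-3.139, -0.001, 1.881]
force: [-0.0, 0.3, -0.5]
grip_width: 0.0378
grip_force: 0.0
```

```bash
python3 look.py q
```

```text
t 25.6 tcp [0.5785 0.0339 0.2696] yaw 1.881 q6 -0.315 F [-0.02  0.34 -0.49] M [-0.041  0.02  -0.026] w 0.0378 0.0
scene 182 v 231.34 226 z95 0.1538 90 [0.581  0.0334 0.152 ] ((580.8263549804688, 32.586856842041016), (10.04905891418457, 42.34870529174805), 20.01857566833496)
top hidden 0
```

Dropped: the wing top is now at 153.8 mm, 5.8 mm lower, with the tool at yaw 1.88. I'll regrip and turn forward in three strokes, lowering 0.95 mm/rad.

Request:
{"fn": "servo_tool", "kwargs": {
  "plan": [
    [40,-0.0006,0.0009,0.04,0,0,0],
    [40,0,0,0.06,0,0,0],
    [40,0,0,0.04,0,0,0],
    [40,0,0,0.011,0,0,0],
    [40,0,0,0,0,0,0],
    [10,0,0,0,0,0,0],
    [10,0,0,0,0,0,0],
    [10,0,0,0,0,0,0]
  ],
  "force": 10
}}

```text
time_s: 26.7
ee_pos: [0.5795, 0.0334, 0.1208]
eef_rot: [-3.14, 0.0, 1.881]
force: [-14.1, -3.4, 10.1]
grip_width: 0.0117
grip_force: 10.0
```

Request:
{"fn": "servo_tool", "kwargs": {
  "plan": [
    [10,0,0,0,0,0,0],
    [10,0,0,0,0,0,0],
    [10,0,0,0.0001,0,0,0.1],
    [10,0,0,0.0001,0,0,0.1],
    [10,0,0,0.0001,0,0,0.1],
    [10,0,0,0.0001,0,0,0.1],
    [10,0,0,0,0,0,0],
    [10,0,0,0,0,0,0]
  ]
}}

```text
time_s: 27.7
ee_pos: [0.5796, 0.0334, 0.1205]
eef_rot: [-3.141, 0.0, 1.481]
force: [-5.6, -0.5, 5.4]
grip_width: 0.0121
grip_force: 10.0
```

Request:
{"fn": "servo_tool", "kwargs": {
  "plan": [
    [10,0,-0.0006,0.0001,0,0,0.14],
    [10,0,0,0.0001,0,0,0.14],
    [10,0,0,0.0001,0,0,0.14],
    [10,0,0,0.0001,0,0,0.14],
    [10,0,0,0.0001,0,0,0.14],
    [10,0,0,0.0001,0,0,0.14],
    [10,0,0,0.0001,0,0,0.14],
    [10,0,0,0.0001,0,0,0.14]
  ]
}}

```text
time_s: 28.7
ee_pos: [0.5797, 0.0333, 0.1196]
eef_rot: [3.141, -0.0, 0.356]
force: [-0.5, -3.0, 1.5]
grip_width: 0.0116
grip_force: 10.0
```

Request:
{"fn": "servo_tool", "kwargs": {
  "plan": [
    [10,0,0,0.0001,0,0,0.14],
    [10,0,0,0.0001,0,0,0.14],
    [10,0,0,0.0001,0,0,0.14],
    [10,0,0,0.0002,0,0,0.14],
    [10,0,0,0.0002,0,0,0.14],
    [10,0,0,0.0002,0,0,0.14],
    [10,0,0,0.0002,0,0,0.14],
    [10,0,0,0.0002,0,0,0.1]
  ]
}}

```text
time_s: 29.7
ee_pos: [0.5796, 0.0331, 0.1185]
eef_rot: [3.141, -0.001, -0.723]
force: [-1.3, -4.2, 3.5]
grip_width: 0.0122
grip_force: 10.0
```

Request:
{"fn": "servo_tool", "kwargs": {
  "plan": [
    [60,0,0.0004,0,0,0,0],
    [60,0,0,0,0,0,0],
    [60,0,0,0,0,0,0],
    [60,0,0,0,0,0,0],
    [60,0,0,0,0,0,0],
    [60,0,0,0,0,0,-0.18],
    [60,0,0,0,0,0,-0.18],
    [60,0,0,0,0,0,-0.18]
  ]
}}

```text
time_s: 30.7
ee_pos: [0.5792, 0.0333, 0.1177]
eef_rot: [-3.142, -0.0, -0.173]
force: [0.5, 0.2, -0.2]
grip_width: 0.0564
grip_force: 0.0
```

Request:
{"fn": "servo_tool", "kwargs": {
  "plan": [
    [60,0,0,0,0,0,-0.18],
    [60,0,0,0,0,0,-0.18],
    [60,0,0,0,0,0,-0.18],
    [60,0,0,0,0,0,-0.18],
    [60,0,0,0,0,0,-0.18],
    [60,0,0,0,0,0,-0.18],
    [60,0,0,0,0,0,-0.18],
    [60,0,0,0,0,0,-0.18]
  ]
}}

```text
time_s: 31.7
ee_pos: [0.5792, 0.0333, 0.1177]
eef_rot: [-3.142, 0.0, 1.267]
force: [0.9, 0.1, -0.3]
grip_width: 0.0566
grip_force: 0.0
```

Request:
{"fn": "servo_tool", "kwargs": {
  "plan": [
    [60,0,0,0,0,0,-0.18],
    [60,0,0,0,0,0,-0.18],
    [60,0,0,0,0,0,-0.18],
    [60,0,0,0,0,0,-0.18],
    [60,0,0,0,0,0,-0.18],
    [60,0,0,0,0,0,-0.18],
    [60,0,0,0,0,0,-0.08],
    [60,0,0,0,0,0,0]
  ]
}}

```text
time_s: 32.7
ee_pos: [0.5792, 0.0333, 0.1178]
eef_rot: [3.142, 0.0, 2.42]
force: [0.8, 0.6, 0.0]
grip_width: 0.0565
grip_force: 0.0
```

```bash
python3 look.py r
```

```text
t 32.7 tcp [0.5792 0.0333 0.1178] yaw 2.42 q6 -0.855 F [0.77 0.57 0.  ] M [0.006 0.007 0.057] w 0.0565 0.0
scene 68 v 235.38 230 z95 0.1508 30 [0.5925 0.0229 0.149 ] ((592.1996459960938, 22.320234298706055), (9.01290512084961, 12.724750518798828), 47.4446907043457)
top hidden 0
```

Request:
{"fn": "servo_tool", "kwargs": {
  "plan": [
    [10,0,0,0,0,0,0],
    [10,0,0,0,0,0,0],
    [10,0,0,0,0,0,0],
    [10,0,0,0,0,0,0],
    [10,0,0,0,0,0,0],
    [10,0,0,0,0,0,0],
    [10,0,0,0,0,0,0],
    [10,0,0,0.0001,0,0,0.1]
  ]
}}

```text
time_s: 33.8
ee_pos: [0.5792, 0.0334, 0.1177]
eef_rot: [3.141, 0.0, 2.319]
force: [-0.2, 0.5, 0.7]
grip_width: 0.0119
grip_force: 10.0
```

Request:
{"fn": "servo_tool", "kwargs": {
  "plan": [
    [10,0,0,0.00014,0,0,0.14],
    [10,0,0,0.00014,0,0,0.14],
    [10,0,0,0.00014,0,0,0.14],
    [10,0,0,0.00014,0,0,0.14],
    [10,0,0,0.00014,0,0,0.14],
    [10,0,0,0.00014,0,0,0.14],
    [10,0,0,0.00014,0,0,0.14],
    [10,0,0,0.00014,0,0,0.14]
  ]
}}

```text
time_s: 34.8
ee_pos: [0.5795, 0.0334, 0.1167]
eef_rot: [3.141, -0.0, 1.196]
force: [2.4, 0.6, 0.4]
grip_width: 0.0119
grip_force: 10.0
```

Request:
{"fn": "servo_tool", "kwargs": {
  "plan": [
    [10,0,0,0.00014,0,0,0.14],
    [10,0,0,0.00014,0,0,0.14],
    [10,0,0,0.00014,0,0,0.14],
    [10,0,0,0.00014,0,0,0.14],
    [10,0,0,0.00014,0,0,0.14],
    [10,0,0,0.00014,0,0,0.14],
    [10,0,0,0.00014,0,0,0.14],
    [10,0,0,0.00014,0,0,0.14]
  ]
}}

```text
time_s: 35.8
ee_pos: [0.5797, 0.0332, 0.1156]
eef_rot: [3.141, -0.001, 0.076]
force: [2.6, -1.4, -0.1]
grip_width: 0.0121
grip_force: 10.0
```

Request:
{"fn": "servo_tool", "kwargs": {
  "plan": [
    [10,0,0,0.00014,0,0,0.14],
    [10,0,0,0.00014,0,0,0.14],
    [10,0,0,0.00014,0,0,0.14],
    [10,0,0,0.00014,0,0,0.14],
    [10,0,0,0.00014,0,0,0.14],
    [10,0,0,0.0001,0,0,0.1],
    [10,0,0,0,0,0,0],
    [10,0,0,0,0,0,0]
  ]
}}

```text
time_s: 36.8
ee_pos: [0.5796, 0.033, 0.1148]
eef_rot: [-3.141, -0.001, -0.717]
force: [4.0, -4.2, -0.5]
grip_width: 0.0119
grip_force: 10.0
```

Request:
{"fn": "servo_tool", "kwargs": {
  "plan": [
    [60,0,0,0,0,0,0],
    [60,0,0,0,0,0,0],
    [60,0,0,0,0,0,0],
    [60,0,0,0,0,0,0],
    [60,0,0,0,0,0,0],
    [60,0,0,0,0,0,-0.18],
    [60,0,0,0,0,0,-0.18],
    [60,0,0,0,0,0,-0.18]
  ]
}}

```text
time_s: 37.8
ee_pos: [0.5792, 0.0333, 0.1146]
eef_rot: [-3.142, 0.0, -0.173]
force: [-0.4, -0.3, -0.2]
grip_width: 0.0568
grip_force: 0.0
```

Request:
{"fn": "servo_tool", "kwargs": {
  "plan": [
    [60,0,0,0,0,0,-0.18],
    [60,0,0,0,0,0,-0.18],
    [60,0,0,0,0,0,-0.18],
    [60,0,0,0,0,0,-0.18],
    [60,0,0,0,0,0,-0.18],
    [60,0,0,0,0,0,-0.18],
    [60,0,0,0,0,0,-0.18],
    [60,0,0,0,0,0,-0.18]
  ]
}}

```text
time_s: 38.8
ee_pos: [0.5792, 0.0333, 0.1146]
eef_rot: [-3.142, -0.0, 1.267]
force: [-0.6, -0.7, -0.4]
grip_width: 0.0563
grip_force: 0.0
```

Request:
{"fn": "servo_tool", "kwargs": {
  "plan": [
    [60,0,0,0,0,0,-0.18],
    [60,0,0,0,0,0,-0.18],
    [60,0,0,0,0,0,-0.18],
    [60,0,0,0,0,0,-0.18],
    [60,0,0,0,0,0,-0.18],
    [60,0,0,0,0,0,-0.18],
    [60,0,0,0,0,0,-0.08],
    [60,0,0,0,0,0,0]
  ]
}}

```text
time_s: 39.8
ee_pos: [0.5792, 0.0333, 0.1146]
eef_rot: [3.142, -0.0, 2.42]
force: [-0.3, -0.2, 0.3]
grip_width: 0.0565
grip_force: 0.0
```

```bash
python3 look.py s; python3 -c "
import cv2
a=cv2.imread('pics/s_scene.png')[180:290,240:380];cv2.imwrite('pics/v6.png',cv2.resize(a,None,fx=5,fy=5))"
```

```text
t 39.8 tcp [0.5792 0.0333 0.1146] yaw 2.42 q6 -0.855 F [-0.27 -0.23  0.3 ] M [-0.07   0.025 -0.034] w 0.0565 0.0
scene 67 v 236.03 231 z95 0.1478 30 [0.5924 0.0228 0.1462] ((591.6471557617188, 22.376277923583984), (9.837298393249512, 12.091144561767578), 49.25227355957031)
top hidden 0
```

View pics/v6.png

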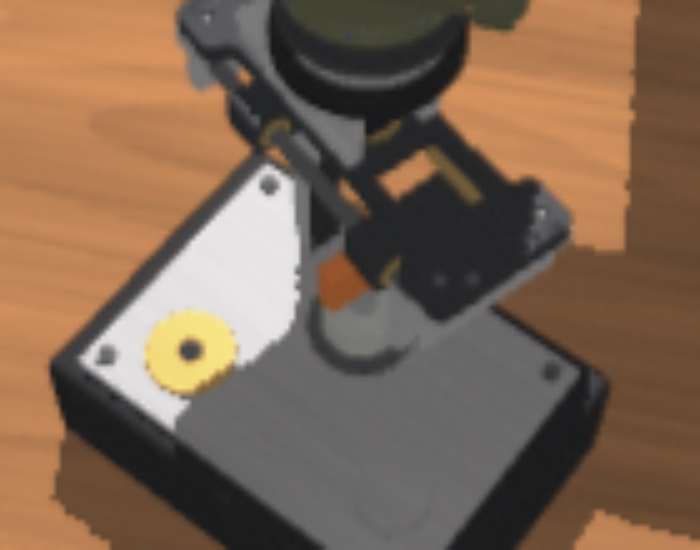

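The wing at crop (340,280) has sunk another 3 mm and stays square between the fingers; the disc is still in place. Last stroke, 0.57 rad.

Request:
{"fn": "servo_tool", "kwargs": {
  "plan": [
    [10,0,0,0,0,0,0],
    [10,0,0,0,0,0,0],
    [10,0,0,0,0,0,0],
    [10,0,0,0,0,0,0],
    [10,0,0,0,0,0,0],
    [10,0,0,0,0,0,0],
    [10,0,0,0,0,0,0],
    [10,0,0,0.0001,0,0,0.07]
  ]
}}

```text
time_s: 40.9
ee_pos: [0.5792, 0.0334, 0.1145]
eef_rot: [3.142, 0.0, 2.35]
force: [0.2, 0.9, -0.3]
grip_width: 0.0122
grip_force: 10.0
```

Request:
{"fn": "servo_tool", "kwargs": {
  "plan": [
    [10,0,0,0.0001,0,0,0.1],
    [10,0,0,0.0001,0,0,0.1],
    [10,0,0,0.0001,0,0,0.1],
    [10,0,0,0.0001,0,0,0.1],
    [10,0,0,0.0001,0,0,0.1],
    [10,0,0,0,0,0,0],
    [10,0,0,0,0,0,0],
    [10,0,0,0,0,0,0]
  ]
}}

```text
time_s: 41.9
ee_pos: [0.5793, 0.0334, 0.1141]
eef_rot: [3.141, -0.0, 1.852]
force: [2.0, 0.9, -0.4]
grip_width: 0.0118
grip_force: 10.0
```

```bash
python3 look.py u
```

```text
t 41.9 tcp [0.5793 0.0334 0.1141] yaw 1.852 q6 -0.287 F [ 2.03  0.88 -0.45] M [ 0.254 -0.42  -0.002] w 0.0118 10.000039637088776
scene hidden 0
top hidden 0
```

```bash
python3 -c "
from station import ctrl
print(ctrl.hand_in())"
```

```text
the job is handed in; nothing more can be done
None
```

I handed the job in at about 42 s. The screw dropped into its thread roughly 2.4 rad backward, then went forward about one full turn (6.3 rad) and is still gripped at 10 N. The camera showed it sinking 3 mm per half turn, but the hand hid the wing at the end, so the final depth of about 12 mm is inferred rather than seen.

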